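Make up the filling kit and the crimping kit

TASK

Make up the two job kits from the stock on the bench. The dark wooden tray is the fill-and-label kit: the label roll lies flat in its bay, and the amber dropper bottle and the gold-capped atomiser stand in the wide and the narrow hole of its block; the green tray is the crimping kit for the press: the tin of crimp caps lies flat in its bay and the silver-capped atomiser stands in the hole of its block. Leave the black-capped atomiser standing where it is.

Things in the scene. Friction and masses are not known exactly. Their poses are not given: they have to be found in the camera images.
- fill_tray: Dark wood kit tray, fixed. Origin under its bay's centre, bench level. Spans x ±60, y -49 to 108 mm. Bay: floor 6 mm above bench, 82 mm across y, edges 18 mm high, 40 mm wide finger slot along x, open at both ends. Block (y 41 to 108, top 32 mm high): holes down to 6 mm, 55 mm wide at (-24.5, 74.5) for the bottle, 35 mm wide at (34.5, 74.5) for an atomiser. +y is the block's side.
- crimp_tray: Green kit tray, fixed. Origin, axes, floor, bay and finger slot as on the dark tray (floor 6 mm above bench, bay edges 18 mm high, slot along x). Spans x ±60, y -49 to 92 mm. Block (y 41 to 92, top 32 mm high) with one hole down to the floor, 35 mm wide, centred at x 0, y 66.5 mm, for an atomiser.
- labels_mid (a point): Roll of blank white labels with a brown core, lying flat, 64 mm diameter, 26 mm high, 90 g; grasp across its rim. The point is its centre, half-way up (13 mm). Its core is closed to fingers.
- caps_tin_mid (a point): Round tin of crimp caps, brown with a green top, 59 mm diameter, 26 mm high, 60 g, lid fixed; the point is its centre, half-way up (13 mm).
- bottle_mid (a point): Amber dropper bottle with a black dropper top, the only one that stands on the bench itself (all others, in the two racks at the back, stay there). 39 mm diameter up to 67 mm, then a black top of 20 mm diameter up to 102 mm; 62 g. The point is on its axis, half-way up (51 mm).
- gold_mid (a point): Slim clear glass atomiser with a gold cap, standing; 80 mm high, glass 18 mm diameter up to 52 mm, cap 16 mm diameter from there to the top; 19 g. The point is on its axis, half-way up (40 mm).
- silver_mid (a point): Atomiser of the same shape and size as the gold one, with a silver-grey cap. The point is on its axis, half-way up (40 mm).
- black_mid (a point): Atomiser of the same shape and size as the gold one, with a black cap: stock that belongs to neither kit and is left standing where it is. The point is on its axis, half-way up (40 mm).
There are look-alikes about, which are no part of the job. What is shaped like the part that bears labels_mid but red is not meant.

How it is judged:
At the end, for the whole second after the job is handed in: Roll in the dark bay and tin in the green bay, flat on the floor (15, 18 mm from centre in x, y); bottle, gold and silver atomisers upright on the floor of their holes (10.5 mm); heights within 4 mm, tilt under 0.1 rad, at rest; black atomiser upright within 20 mm of its start (x of labels_mid in the frame of fill_tray between -0.015 and 0.015 m and y of labels_mid in the frame of fill_tray between -0.015 and 0.015 m and height (world z) of labels_mid between 0.015 and 0.023 m and angle between each of labels_mid, bottle_mid, gold_mid, caps_tin_mid, silver_mid, black_mid's own z axis and vertical below 0.1 rad and linear speed of each of labels, bottle, gold, caps_tin, silver below 0.02 m/s and x of bottle_mid in the frame of fill_tray between -0.035 and -0.014 m and y of bottle_mid in the frame of fill_tray between 0.064 and 0.085 m and height (world z) of bottle_mid between 0.053 and 0.061 m and x of gold_mid in the frame of fill_tray between 0.024 and 0.045 m and y of gold_mid in the frame of fill_tray between 0.064 and 0.085 m and height (world z) of gold_mid between 0.042 and 0.05 m and x of caps_tin_mid in the frame of crimp_tray between -0.018 and 0.018 m and y of caps_tin_mid in the frame of crimp_tray between -0.018 and 0.018 m and height (world z) of caps_tin_mid between 0.015 and 0.023 m and x of silver_mid in the frame of crimp_tray between -0.0105 and 0.0105 m and y of silver_mid in the frame of crimp_tray between 0.056 and 0.077 m and height (world z) of silver_mid between 0.042 and 0.05 m and distance of black_mid from where it was at the start of the episode below 0.02 m); the robot touches nothing.
It fails at once if the black-capped atomiser is knocked over or carried off (distance of black_mid from where it was at the start of the episode above 0.02 m or angle between black_mid's own z axis and vertical above 0.35 rad).
It also fails if it takes over 134 s, if anything falls off the work surface, if the arm or the gripper's body presses on something with over 40 N, if the wrist force passes 120 N, or if a joint passes its speed limit or range.

ROBOT

A 6-joint arm with a two-finger parallel gripper is mounted at the origin on the work surface; the furniture and walls round the work are solid. World frame = base frame: x ahead of the robot, y to its left, z up, the work surface at z = 0. Lengths are in m, angles in rad, forces in N, time in s.
With the tool pointing down it reaches from about 0.25 to 0.725 m from the base axis. Payload 4 kg.
Tool frame: the origin (TCP) lies on the centre line of the jaws, within the pads' length; the fingertips stand 14 mm ahead of it and the grasp point (between the pads) lies 5 mm behind it; z points along the fingers, x is the direction in which the jaws open and shut, and the axes are right-handed (so a half turn about z gives the same grasp; the last joint's range is limited). The gripper opens to 85 mm and grips with 20 to 120 N. Pads are 22 mm wide; open, the fingers measure 114 mm over their backs; the gripper's body (76 mm by 85 mm) begins 54 mm behind the grasp point. The pads swing forward as they close: fully open they stand 13 mm farther back than shut.
Start: joints at [1.104, 0.241, 0.005, 1.335, 0, 1.571], TCP at [0.225, 0.447, 0.245] pointing down, gripper open.
Joint ranges: [-2.72, 2.72], [-1.05, 1.87], [-1.09, 1.28], [-1.99, 2.15], [-1.42, 1.44], [-3.14, 3.14]. Speed limits (rad/s): [2.79, 2.79, 3.14, 3.14, 3.14, 3.14].

INTERFACE

Orientations are given as a unit quaternion [x, y, z, w].
In Python, from workcell import bot gives the robot as it stands.
- The arm moves only by the tool play_rows, never from a script. Its argument "motion" is a list of rows, each an object with "fingers": the closure, from -1 (fully open) to 1 (shut), so that 0 is half open; "translation": the shift along the tool's x, y, z in cm, a list of three; "roll": the turn about the tool's z in degrees. A call has 1 to 20 rows; each row is the pose to reach, as a shift and turn from the pose commanded when the call began, along the tool's axes at that moment; what a row does not reach only later rows make up. A row lasts 1/12 s, in which the tool goes at most 41.7 mm and 7.16 degrees, less where a joint would pass 70% of its speed; a pose out of reach is approached as far as the arm can. A call with a gripper value outside its range is refused whole. The fingers move at their own pace and stop on an object; the grip force is fixed at half the most. Time passes only in rows, so rows that repeat a pose let the fingers close. It gives the time, the measured TCP pose, the force and the opening at its end, in the units of the state.
- bot.get_obs(): the state, without advancing time (a new reading comes with each control period).
- bot.camera(name): name is "side" or "top" or "wrist"; returns a dict with "pixels" (384x512x3 uint8, red, green, blue), "intrinsics" (3x3 intrinsics, pixels), "world_to_cam" (4x4, takes a point from world to camera coordinates). Camera axes: x right, y down, z forward; pixel columns grow to the right and rows downward; lengths in m; the calibration is good to about 2 mm. A picture is of the moment at which its call begins. There is no depth.
- bot.job_done(): hands the job in, once; it reports no verdict.
The state is a dict: "clock": time; "joint_pos": joint angles; "joint_vel": joint speeds; "tau": joint torques, N m; "eef_pos": TCP position; "tool_rot": TCP orientation; "ft_force": force on the tool from outside, world axes, zero at the start; "ft_torque": the same for the moment, N m; "grip_width": finger opening in m.
Only numpy, scipy, OpenCV 4.12 (cv2) and the standard library are available. Lean on these libraries where they do the work, as an engineer would, in place of code of your own. Each camera call takes 0.05 s, during which the arm holds its last target. There are 200 camera calls.

## Working session

There is one attempt and no reset: what is moved stays moved. The work goes in short steps, Python scripts to look and compute and a tool call to move; the robot and the scene stay as the last step left them, time stands still between calls to the robot, and variables do not carry over. Pictures are saved under pics/ and viewed, about 12 in all and at most 16, crops included, and the job is handed in when it is done.

Besides the shell and the picture viewer there is one more tool, called by a JSON object that holds its "fn" and its "kwargs". play_rows: Moves the arm, as the interface text tells. Its arguments: {"type":"object","properties":{"motion":{"type":"array","items":{"type":"object","properties":{"fingers":{"type":"number"},"translation":{"type":"array","items":{"type":"number"}},"roll":{"type":"number"}}}}},"required":["motion"]}

```bash
ls; mkdir -p pics; python3 - <<'E'
from workcell import bot
import cv2,numpy as np
print(bot.get_obs())
for n in("side","top","wrist"):
    c=bot.camera(n); cv2.imwrite(f"pics/{n}0.png",c["pixels"][:,:,::-1]); np.savez(f"pics/{n}0.npz",**c)
    print(n,np.round(c["intrinsics"],1).tolist(),np.round(c["world_to_cam"],3).tolist())
E
```

```text
pics
{'clock': 0.0, 'joint_pos': array([1.10400591e+00, 2.41450877e-01, 3.72070118e-03, 1.33521916e+00,
       1.55112204e-05, 1.57078835e+00]), 'joint_vel': array([ 0.00045265,  0.00139284, -0.00013517, -0.00024537, -0.00107292,
       -0.00130197]), 'tau': array([ 3.07624987e-04, -3.72316825e+01,  2.52409315e+01,  1.69036427e-02,
        4.37023857e-07, -1.24078795e-06]), 'eef_pos': array([0.22473169, 0.44596397, 0.24439267]), 'tool_rot': array([ 8.51473312e-01,  5.24396835e-01, -9.20688442e-04,  5.57905825e-04]), 'ft_force': array([-0.40344543,  0.21204511,  0.85378313]), 'ft_torque': array([ 0.03711847, -0.01656406,  0.02555889]), 'grip_width': 0.08526937443288819}
side [[366.1, 0.0, 261.1], [0.0, 366.1, 190.8], [0.0, 0.0, 1.0]] [[0.96, -0.28, -0.013, -0.446], [-0.166, -0.533, -0.83, 0.1], [0.225, 0.799, -0.558, 0.91], [0.0, 0.0, 0.0, 1.0]]
top [[359.1, 0.0, 257.2], [0.0, 359.1, 187.5], [0.0, 0.0, 1.0]] [[0.016, -1.0, 0.005, -0.102], [-0.987, -0.016, -0.159, 0.465], [0.16, -0.002, -0.987, 0.854], [0.0, 0.0, 0.0, 1.0]]
wrist [[313.1, 0.0, 257.2], [0.0, 313.1, 197.9], [0.0, 0.0, 1.0]] [[0.45, 0.893, -0.002, -0.499], [0.861, -0.433, 0.268, -0.035], [0.239, -0.122, -0.963, 0.378], [0.0, 0.0, 0.0, 1.0]]
```

View pics/top0.png

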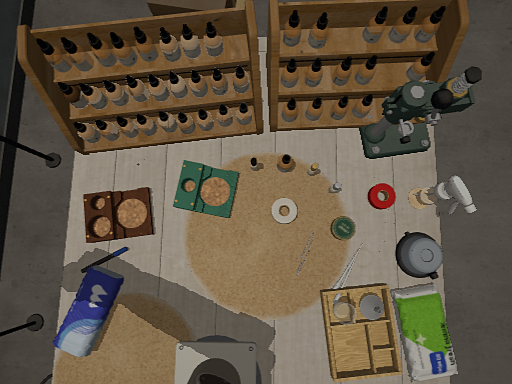

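View pics/side0.png

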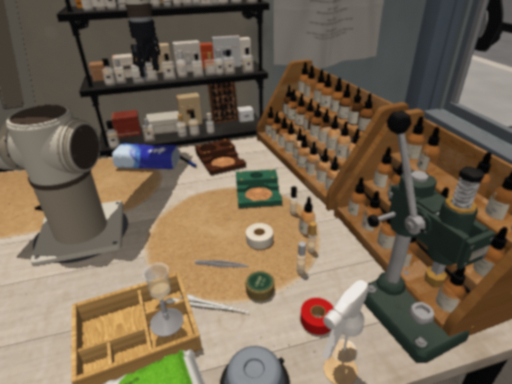

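Top view shows: label roll (285,210) against the red look-alike (382,195); tin (343,228) against the grey pot (420,256); dropper bottle on the bench (286,160), the others being in the racks; black, gold and silver atomisers at (254,162), (314,168), (337,187); green tray (206,188), dark tray (118,214). The side view agrees. I'll check the choices in one close crop.

```bash
python3 - <<'E'
import cv2,numpy as np
t=cv2.imread("pics/top0.png");s=cv2.imread("pics/side0.png")
a=cv2.resize(t[145:250,80:370],None,fx=2.75,fy=2.75,interpolation=cv2.INTER_CUBIC)
b=cv2.resize(s[130:310,190:350],None,fx=1.65,fy=1.65,interpolation=cv2.INTER_CUBIC)
c=cv2.resize(s[175:285,240:330],None,fx=2.7,fy=2.7,interpolation=cv2.INTER_CUBIC)
o=np.zeros((600,800,3),np.uint8)
o[:a.shape[0],:a.shape[1]]=a; o[290:290+b.shape[0],:b.shape[1]]=b;o[290:290+c.shape[0],300:300+c.shape[1]]=c
cv2.imwrite("pics/crop1.png",o)
E
```

```text
(no output)
```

View pics/crop1.png

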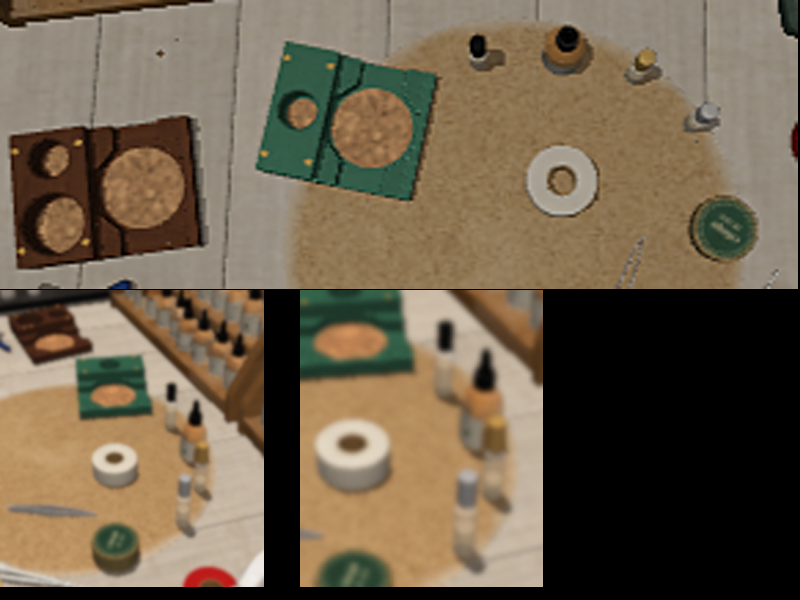

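The crop confirms the choices: white roll with brown core, green-topped tin, black/gold/silver caps left to right, and one amber bottle on the mat. In the dark tray the wide hole is nearer the robot. Now I measure.

```bash
cat > h.py <<'E'
import cv2,numpy as np
from scipy.spatial.transform import Rotation as R
def ray(c,uv):
    K,T=c["intrinsics"],c["world_to_cam"]; Rm,t=T[:3,:3],T[:3,3]
    return -Rm.T@t, Rm.T@np.linalg.solve(K,[uv[0],uv[1],1.])
def onplane(c,uv,z):
    o,d=ray(c,uv); return (o+d*(z-o[2])/d[2])
def proj(c,p):
    T=c["world_to_cam"];q=c["intrinsics"]@(T[:3,:3]@np.asarray(p,float)+T[:3,3]);return q[:2]/q[2]
def blobs(c,lo,hi,box=None,amin=6):
    h=cv2.cvtColor(c["pixels"],cv2.COLOR_RGB2HSV); m=cv2.inRange(h,np.array(lo),np.array(hi))
    if box: k=np.zeros_like(m);k[box[1]:box[3],box[0]:box[2]]=1;m=m*k
    n,l,s,ce=cv2.connectedComponentsWithStats(m)
    return sorted([(int(s[i,4]),ce[i].round(1).tolist(),s[i,:4].tolist()) for i in range(1,n) if s[i,4]>=amin],reverse=True)[:5],m
def tooldelta(obs,p):   # cm shift in tool axes from measured TCP to world p
    return (R.from_quat(obs["tool_rot"]).inv().apply(np.asarray(p)-obs["eef_pos"])*100).round(2)
def moveto(obs,p,ang):  # ang = world direction (deg) of tool x
    r=R.from_quat(obs["tool_rot"]);x=r.apply([1,0,0]);cur=np.degrees(np.arctan2(x[1],x[0]))
    roll=-(ang-cur); roll=(roll+90)%180-90   # tool z down
    return tooldelta(obs,p),round(roll,1),round(cur,1)
E
python3 - <<'E'
from h import *
c=dict(np.load("pics/top0.npz"));s=dict(np.load("pics/side0.npz"))
def show(n,lo,hi,box,z):
    b,_=blobs(c,lo,hi,box)
    for a,ce,st in b[:3]: print(n,a,ce,st,onplane(c,ce,z).round(4))
show("roll",(0,0,170),(180,60,255),(265,192,305,228),.026)
show("tin",(40,60,20),(100,255,255),(325,210,362,245),.026)
show("blackcap",(0,0,0),(180,255,45),(245,152,265,172),.078)
show("bottle",(0,0,0),(180,255,45),(275,145,297,175),.1)
show("gold",(15,110,120),(30,255,255),(305,157,325,180),.078)
show("silver",(90,15,100),(130,120,255),(325,177,348,195),.078)
show("green",(65,80,30),(95,255,255),(165,150,250,225),.018)
show("dark",(0,60,10),(20,255,75),(75,180,165,245),.018)
show("gbay",(5,60,95),(25,200,255),(195,172,235,212),.006)
show("ghole",(5,60,95),(25,200,255),(178,175,198,195),.006)
show("dbay",(5,60,95),(25,200,255),(112,195,152,232),.006)
show("dn",(5,60,95),(25,200,255),(88,193,108,212),.006)
show("dw",(5,60,95),(25,200,255),(86,212,113,240),.006)
o=R.from_quat(__import__('workcell').bot.get_obs()["tool_rot"]).as_matrix().round(2);print(o)
E
```

```text
roll 73 [279.2, 215.0] [272, 200, 23, 23] [ 0.4001 -0.1498  0.026 ]
roll 37 [289.1, 208.4] [281, 204, 13, 12] [ 0.417  -0.1744  0.026 ]
tin 289 [343.4, 227.5] [334, 218, 20, 20] [ 0.3717 -0.3088  0.026 ]
blackcap 37 [253.2, 161.4] [251, 158, 6, 8] [ 0.5232 -0.0834  0.078 ]
bottle 59 [285.7, 158.8] [282, 155, 8, 9] [ 0.5255 -0.1595  0.1   ]
gold 27 [314.7, 165.4] [312, 163, 6, 6] [ 0.5159 -0.2307  0.078 ]
gold 19 [310.2, 177.5] [307, 175, 9, 5] [ 0.4862 -0.2197  0.078 ]
gold 9 [305.7, 169.4] [305, 168, 3, 5] [ 0.5057 -0.2091  0.078 ]
green 1741 [203.0, 188.7] [173, 160, 65, 58] [0.4644 0.0432 0.018 ]
dark 1923 [114.4, 214.1] [84, 187, 70, 56] [0.3964 0.2622 0.018 ]
gbay 666 [214.9, 191.1] [200, 177, 30, 29] [0.4605 0.0143 0.006 ]
gbay 29 [233.2, 206.3] [231, 198, 4, 14] [ 0.4221 -0.0337  0.006 ]
ghole 87 [189.3, 185.6] [185, 181, 10, 11] [0.4737 0.0805 0.006 ]
dbay 698 [131.7, 212.8] [117, 198, 30, 30] [0.4014 0.2234 0.006 ]
dn 72 [100.3, 202.8] [96, 198, 9, 11] [0.4256 0.3051 0.006 ]
dw 263 [102.3, 226.4] [94, 217, 19, 20] [0.3659 0.295  0.006 ]
dw 7 [87.3, 236.0] [86, 235, 3, 3] [0.3413 0.3305 0.006 ]
[[ 0.45  0.89 -0.  ]
 [ 0.89 -0.45 -0.  ]
 [-0.    0.   -1.  ]]
```

```bash
python3 - <<'E'
from h import *
from workcell import bot
o=bot.get_obs()
c=dict(np.load("pics/top0.npz"));s=dict(np.load("pics/side0.npz"));w=dict(np.load("pics/wrist0.npz"))
p,_=ray(w,(0,0)); Rt=R.from_quat(o["tool_rot"])
print("cam in tool",Rt.inv().apply(p-o["eef_pos"]),"axis",Rt.inv().apply(ray(w,(256,192))[1]))
print("dark in wrist",[proj(w,q).round() for q in((.40,.22,.006),(.366,.295,.006),(.425,.305,.006))])
print("roll",onplane(c,(284.4,210.8),.026).round(4),"silver",onplane(c,(337.4,185.7),.078).round(4),"rack foot",onplane(c,(286,130),0).round(3))
# two-view check using side image
def ss(n,lo,hi,box):
    for b in blobs(s,lo,hi,box)[0][:2]: print(n,b)
for n,q in dict(roll=(.411,-.163,.026),tin=(.3717,-.3088,.026),black=(.523,-.083,.066),bottle=(.5255,-.1595,.085),gold=(.516,-.2307,.066),silver=(.4746,-.2886,.066)).items(): print(n,"expected side px",proj(s,q).round(1))
ss("gold",(12,110,80),(30,255,255),(305,210,325,240))
ss("silver",(90,15,60),(130,120,255),(290,240,312,262))
ss("black",(0,0,0),(180,255,50),(288,180,302,205))
ss("bottle",(0,0,0),(180,255,50),(298,190,316,215))
ss("tin",(40,60,20),(100,255,255),(240,265,280,302))
E
```

```text
cam in tool [-0.00060701 -0.06763091 -0.12786552] axis [-0.00368356  0.24976502  0.96849096]
dark in wrist [array([170., 351.]), array([205., 312.]), array([232., 342.])]
roll [ 0.4108 -0.1627  0.026 ] silver [ 0.4675 -0.2841  0.078 ] rack foot [ 0.629 -0.168  0.   ]
roll expected side px [258.3 232.1]
tin expected side px [259.4 281.3]
black expected side px [292.  191.8]
bottle expected side px [304.7 202.4]
gold expected side px [312.3 228.2]
silver expected side px [304.6 249.4]
gold (210, [309.9, 223.4], [305, 211, 11, 29])
black (34, [293.5, 191.8], [292, 188, 4, 9])
bottle (54, [307.8, 206.1], [305, 199, 6, 13])
tin (330, [259.5, 281.1], [248, 273, 24, 17])
```

{"fn": "play_rows", "kwargs": {"motion": [{"fingers": -1, "translation": [-19.3, 31.6, 0], "roll": 63.3}, {"fingers": -1, "translation": [-19.3, 31.6, 0], "roll": 63.3}, {"fingers": -1, "translation": [-19.3, 31.6, 0], "roll": 63.3}, {"fingers": -1, "translation": [-19.3, 31.6, 0], "roll": 63.3}, {"fingers": -1, "translation": [-19.3, 31.6, 0], "roll": 63.3}, {"fingers": -1, "translation": [-19.3, 31.6, 0], "roll": 63.3}, {"fingers": -1, "translation": [-19.3, 31.6, 0], "roll": 63.3}, {"fingers": -1, "translation": [-19.3, 31.6, 0], "roll": 63.3}, {"fingers": -1, "translation": [-19.3, 31.6, 0], "roll": 63.3}, {"fingers": -1, "translation": [-19.3, 31.6, 0], "roll": 63.3}, {"fingers": -1, "translation": [-19.3, 31.6, 0], "roll": 63.3}, {"fingers": -1, "translation": [-19.3, 31.6, 0], "roll": 63.3}, {"fingers": -1, "translation": [-19.3, 31.6, 0], "roll": 63.3}]}}

```text
clock: 1.23
eef_pos: [0.4197, 0.1328, 0.2451]
tool_rot: [1.0, 0.001, -0.0, -0.0]
ft_force: [1.0, 0.2, -0.6]
grip_width: 0.0855
```

```bash
python3 - <<'E'
from h import *
from workcell import bot
c=bot.camera("wrist"); cv2.imwrite("pics/w1.png",c["pixels"][:,:,::-1]); np.savez("pics/w1.npz",**c)
o=bot.get_obs();print(o["clock"],o["eef_pos"],o["joint_pos"].round(2),moveto(o,o["eef_pos"],0))
E
```

```text
1.2833 [0.4196572  0.13302382 0.24517747] [ 0.31  0.12 -0.14  1.31  0.    1.88] (array([0., 0., 0.]), np.float64(0.1), np.float64(0.1))
```

View pics/w1.png

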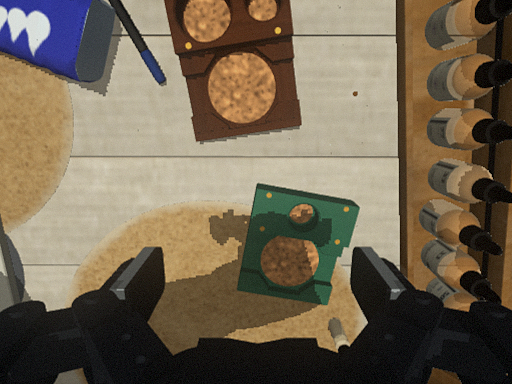

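Wrist view: dark tray bay (242,87), wide hole (207,18), narrow hole (263,8); green tray bay (290,260), hole (302,213). I'll measure both from corners and floors.

```bash
python3 - <<'E'
from h import *
c=dict(np.load("pics/w1.npz"))
h=cv2.cvtColor(c["pixels"],cv2.COLOR_RGB2HSV)
def fl(n,box,z=.006):
    b,m=blobs(c,(5,60,95),(25,200,255),box)
    a,ce,st=b[0]; print(n,a,ce,st,onplane(c,ce,z).round(4))
fl("dbay",(205,48,278,126)); fl("dw",(180,0,232,43)); fl("dn",(245,0,280,22)); fl("gh",(288,200,318,222))
for n,lo,hi,box in(("green",(65,80,20),(95,255,255),(230,175,365,310)),("dark",(0,60,10),(20,255,100),(150,0,310,150))):
    b,m=blobs(c,lo,hi,box); m=cv2.morphologyEx(m,cv2.MORPH_CLOSE,np.ones((5,5)))
    k=max(cv2.findContours(m,0,2)[0],key=cv2.contourArea)
    hull=cv2.convexHull(k); ap=cv2.approxPolyDP(hull,4,True)[:,0]
    for q in ap: print(n,q,"z18",onplane(c,q,.018).round(4)[:2],"z32",onplane(c,q,.032).round(4)[:2],"z0",onplane(c,q,0).round(4)[:2])
E
```

```text
dbay 3879 [241.4, 87.3] [207, 52, 69, 72] [0.4019 0.2253 0.006 ]
dw 1668 [206.2, 19.1] [183, 0, 48, 43] [0.3658 0.2929 0.006 ]
dn 523 [262.3, 9.3] [248, 0, 29, 21] [0.4246 0.3021 0.006 ]
gh 289 [301.1, 212.1] [289, 204, 24, 18] [0.4737 0.08   0.006 ]
green [258 184] z18 [0.4205 0.1182] z32 [0.4205 0.1214] z0 [0.4206 0.114 ]
green [349 200] z18 [0.5278 0.099 ] z32 [0.5236 0.103 ] z0 [0.5333 0.0939]
green [358 207] z18 [0.5392 0.0904] z32 [0.5345 0.0947] z0 [0.5453 0.0848]
green [326 304] z18 [ 0.5092 -0.0415] z32 [ 0.5056 -0.032 ] z0 [ 0.5137 -0.0537]
green [238 289] z18 [ 0.3952 -0.0197] z32 [ 0.3961 -0.011 ] z0 [ 0.3939 -0.0308]
dark [289   0] z18 [0.4512 0.3071] z32 [0.4499 0.3029] z0 [0.4528 0.3125]
dark [300 124] z18 [0.4668 0.1862] z32 [0.4649 0.1867] z0 [0.4692 0.1855]
dark [196 140] z18 [0.351  0.1686] z32 [0.3537 0.1698] z0 [0.3475 0.167 ]
dark [164   0] z18 [0.326 0.307] z32 [0.3297 0.3027] z0 [0.3212 0.3124]
```

{"fn": "play_rows", "kwargs": {"motion": [{"fingers": -1, "translation": [-0.9, 29.6, 3], "roll": 0}, {"fingers": -1, "translation": [-0.9, 29.6, 3], "roll": 0}, {"fingers": -1, "translation": [-0.9, 29.6, 3], "roll": 0}, {"fingers": -1, "translation": [-0.9, 29.6, 3], "roll": 0}, {"fingers": -1, "translation": [-0.9, 29.6, 3], "roll": 0}, {"fingers": -1, "translation": [-0.9, 29.6, 3], "roll": 0}, {"fingers": -1, "translation": [-0.9, 29.6, 3], "roll": 0}, {"fingers": -1, "translation": [-0.9, 29.6, 3], "roll": 0}, {"fingers": -1, "translation": [-0.9, 29.6, 3], "roll": 0}, {"fingers": -1, "translation": [-0.9, 29.6, 3], "roll": 0}, {"fingers": -1, "translation": [-0.9, 29.6, 3], "roll": 0}]}}

```text
clock: 2.2
eef_pos: [0.4113, -0.1623, 0.2154]
tool_rot: [1.0, 0.001, -0.0, -0.0]
ft_force: [0.1, 1.2, 0.2]
grip_width: 0.0857
```

```bash
python3 - <<'E'
from h import *
from workcell import bot
c=bot.camera("wrist"); cv2.imwrite("pics/w2.png",c["pixels"][:,:,::-1]); np.savez("pics/w2.npz",**c)
o=bot.get_obs();print(o["clock"],o["eef_pos"],moveto(o,o["eef_pos"],0))
for n,q in dict(roll=(.411,-.163,.026),tin=(.3717,-.3088,.026),black=(.523,-.083,.08),bottle=(.5255,-.1595,.102),gold=(.516,-.2307,.08),silver=(.4675,-.2841,.08)).items(): print(n,"px",proj(c,q).round(1))
E
```

```text
2.25 [ 0.41141127 -0.162157    0.21547759] (array([0., 0., 0.]), np.float64(0.2), np.float64(0.2))
roll px [256.9 179.2]
tin px [222.7 302.4]
black px [396.9  95.8]
bottle px [400.3 195.2]
gold px [370.  263.2]
silver px [314.7 313. ]
```

View pics/w2.png

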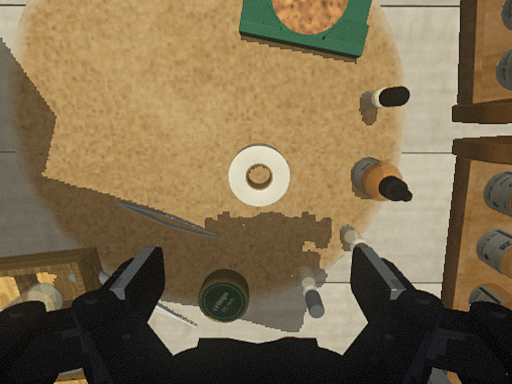

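Wrist view: roll centre (260,175), about 4 px from the top-camera prediction; tin (224,295), black (396,96), bottle tip (402,190), silver (316,303); gold is behind the finger at about (355,240).

```bash
python3 - <<'E'
from h import *
c=dict(np.load("pics/w2.npz"))
b,m=blobs(c,(0,0,165),(180,50,255),(220,135,300,215))
k=max(cv2.findContours(m,0,2)[0],key=cv2.contourArea); e=cv2.fitEllipse(cv2.convexHull(k)); print("roll",e,onplane(c,e[0],.026).round(4))
b,m=blobs(c,(35,60,10),(100,255,255),(190,260,260,330)); 
k=max(cv2.findContours(m,0,2)[0],key=cv2.contourArea); e=cv2.fitEllipse(cv2.convexHull(k)); print("tin",e,onplane(c,e[0],.026).round(4))
t=dict(np.load("pics/top0.npz"))
b,m=blobs(t,(0,0,140),(180,75,255),(268,194,302,228))
k=max(cv2.findContours(m,0,2)[0],key=cv2.contourArea); e=cv2.fitEllipse(cv2.convexHull(k)); print("roll top",e,onplane(t,e[0],.026).round(4))
E
```

```text
roll ((258.7177734375, 175.36778259277344), (60.13734436035156, 61.05438232421875), 78.25199890136719) [ 0.4129 -0.1589  0.026 ]
tin ((222.80953979492188, 301.1061096191406), (38.36155319213867, 44.44060134887695), 97.72373962402344) [ 0.3718 -0.3071  0.026 ]
roll top ((283.7036437988281, 210.04052734375), (25.010944366455078, 25.624910354614258), 121.47510528564453) [ 0.4127 -0.161   0.026 ]
```

{"fn": "play_rows", "kwargs": {"motion": [{"fingers": -1, "translation": [0.15, -0.2, 10], "roll": 0}, {"fingers": -1, "translation": [0.15, -0.2, 10], "roll": 0}, {"fingers": -1, "translation": [0.15, -0.2, 14], "roll": 0}, {"fingers": -1, "translation": [0.15, -0.2, 17], "roll": 0}, {"fingers": -1, "translation": [0.15, -0.2, 19], "roll": 0}, {"fingers": -1, "translation": [0.15, -0.2, 20.3], "roll": 0}, {"fingers": -1, "translation": [0.15, -0.2, 20.3], "roll": 0}, {"fingers": 0, "translation": [0.15, -0.2, 20.3], "roll": 0}, {"fingers": 0, "translation": [0.15, -0.2, 20.3], "roll": 0}, {"fingers": 0, "translation": [0.15, -0.2, 20.3], "roll": 0}, {"fingers": 0, "translation": [0.15, -0.2, 20.3], "roll": 0}, {"fingers": 0, "translation": [0.15, -0.2, 20.3], "roll": 0}, {"fingers": 0, "translation": [0.15, -0.2, 20.3], "roll": 0}]}}

```text
clock: 3.33
eef_pos: [0.4143, -0.1622, 0.0141]
tool_rot: [1.0, -0.0, 0.002, 0.0]
ft_force: [0.3, 1.3, 7.3]
grip_width: 0.0626
```

{"fn": "play_rows", "kwargs": {"motion": [{"fingers": 0, "translation": [0, 0, -3], "roll": 0}, {"fingers": 0, "translation": [0, 0, -7], "roll": 0}, {"fingers": 0, "translation": [0, 0, -11], "roll": 0}, {"fingers": 0, "translation": [0, 0, -14], "roll": 0}, {"fingers": 0, "translation": [-0.1, -2, -14], "roll": 0}, {"fingers": 0, "translation": [-0.2, -5, -14], "roll": 0}, {"fingers": 0, "translation": [-0.4, -9, -14], "roll": -2}, {"fingers": 0, "translation": [-0.5, -13, -14], "roll": -4}, {"fingers": 0, "translation": [-0.6, -17, -14], "roll": -6}, {"fingers": 0, "translation": [-0.8, -21, -14], "roll": -8.5}, {"fingers": 0, "translation": [-0.9, -25, -14], "roll": -8.5}, {"fingers": 0, "translation": [-1, -29, -14], "roll": -8.5}, {"fingers": 0, "translation": [-1.1, -33, -14], "roll": -8.5}, {"fingers": 0, "translation": [-1.2, -36, -14], "roll": -8.5}, {"fingers": 0, "translation": [-1.2, -38, -14], "roll": -8.5}, {"fingers": 0, "translation": [-1.2, -38.7, -14], "roll": -8.5}, {"fingers": 0, "translation": [-1.2, -38.7, -14], "roll": -8.5}, {"fingers": 0, "translation": [-1.2, -38.7, -14], "roll": -8.5}]}}

```text
clock: 4.83
eef_pos: [0.4007, 0.2244, 0.1523]
tool_rot: [0.997, 0.074, -0.0, 0.0]
ft_force: [-0.2, 0.1, -1.1]
grip_width: 0.0624
```

```bash
python3 - <<'E'
from h import *
from workcell import bot
c=bot.camera("wrist"); cv2.imwrite("pics/w3.png",c["pixels"][:,:,::-1]); np.savez("pics/w3.npz",**c)
o=bot.get_obs();print(o["clock"],o["eef_pos"],o["ft_force"],o["grip_width"],moveto(o,(.402,.2245,.15),8.5))
E
```

```text
4.8833 [0.40068059 0.22389259 0.15231212] [ 0.58319398  0.1037808  -1.59270041] 0.06255734500294789 (array([ 0.14, -0.04,  0.23]), np.float64(-0.1), np.float64(8.4))
```

View pics/w3.png

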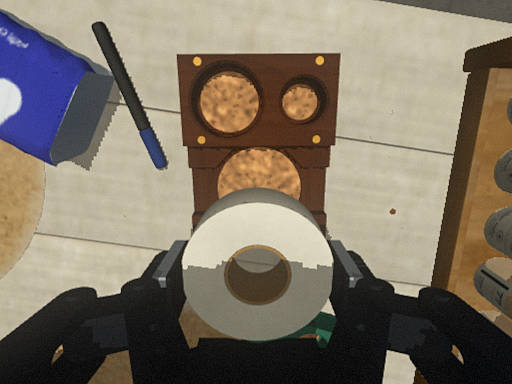

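{"fn": "play_rows", "kwargs": {"motion": [{"fingers": 0, "translation": [0.1, 0, 4], "roll": 0}, {"fingers": 0, "translation": [0.1, 0, 8], "roll": 0}, {"fingers": 0, "translation": [0.1, 0, 10.5], "roll": 0}, {"fingers": 0, "translation": [0.1, 0, 12], "roll": 0}, {"fingers": 0, "translation": [0.1, 0, 12.8], "roll": 0}, {"fingers": 0, "translation": [0.1, 0, 13.1], "roll": 0}, {"fingers": 0, "translation": [0.1, 0, 13.1], "roll": 0}, {"fingers": 0, "translation": [0.1, 0, 13.1], "roll": 0}, {"fingers": -0.8, "translation": [0.1, 0, 13.1], "roll": 0}, {"fingers": -0.8, "translation": [0.1, 0, 13.1], "roll": 0}, {"fingers": -0.8, "translation": [0.1, 0, 13.1], "roll": 0}, {"fingers": -0.8, "translation": [0.1, 0, 13.1], "roll": 0}, {"fingers": -1, "translation": [0.1, 0, 11], "roll": 0}, {"fingers": -1, "translation": [0.1, 0, 8], "roll": 0}, {"fingers": -1, "translation": [0.1, 0, 4], "roll": 0}, {"fingers": -1, "translation": [0.1, 0, 0], "roll": 0}, {"fingers": -1, "translation": [0.1, 0, -3], "roll": 0}, {"fingers": -1, "translation": [0.1, 0, -3], "roll": 0}]}}

```text
clock: 6.38
eef_pos: [0.4056, 0.2273, 0.1894]
tool_rot: [0.997, 0.074, 0.006, -0.003]
ft_force: [0.8, 0.7, 0.3]
grip_width: 0.0851
```

```bash
python3 - <<'E'
from h import *
from workcell import bot
c=bot.camera("wrist"); cv2.imwrite("pics/w4.png",c["pixels"][:,:,::-1]); np.savez("pics/w4.npz",**c)
o=bot.get_obs();print(o["clock"],o["eef_pos"],o["ft_force"],o["grip_width"],moveto(o,o["eef_pos"],8.5))
b,m=blobs(c,(0,0,150),(180,60,255),(170,150,350,330))
k=max(cv2.findContours(m,0,2)[0],key=cv2.contourArea); e=cv2.fitEllipse(cv2.convexHull(k)); print("roll",e,onplane(c,e[0],.032).round(4))
for box in((180,50,275,180),(275,70,335,170)):
    print([(x,onplane(c,x[1],.006).round(4)) for x in blobs(c,(5,60,95),(25,200,255),box)[0][:1]])
print("tin to go",moveto(o,(.372,-.307,.2),0))
E
```

```text
6.4333 [0.40436461 0.22659419 0.18636808] [ 0.3826761   1.52018249 -0.80537655] 0.08528258058828689 (array([0., 0., 0.]), np.float64(-0.0), np.float64(8.5))
roll ((332.6011047363281, 226.2496337890625), (95.77405548095703, 163.75128173828125), 0.2723294496536255) [0.486  0.1987 0.032 ]
[((2218, [224.3, 106.5], [198, 80, 53, 54]), array([0.3661, 0.2944, 0.006 ]))]
[((718, [287.0, 106.7], [275, 91, 27, 33]), array([0.4254, 0.3031, 0.006 ]))]
tin to go (array([-11.04,  52.3 ,  -1.63]), np.float64(8.5), np.float64(8.5))
```

View pics/w4.png

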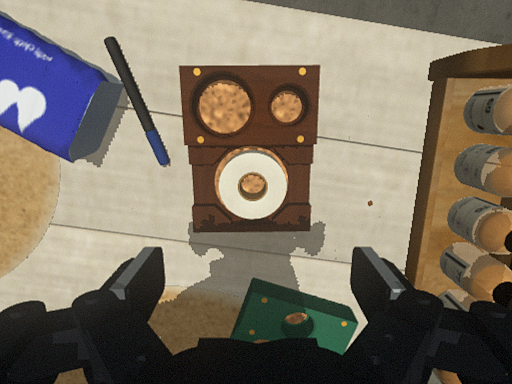

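The roll shows at (252,185) inside the dark bay, flat. Next is the tin.

{"fn": "play_rows", "kwargs": {"motion": [{"fingers": -1, "translation": [-11.04, 52.3, -2], "roll": 19.5}, {"fingers": -1, "translation": [-11.04, 52.3, -2], "roll": 19.5}, {"fingers": -1, "translation": [-11.04, 52.3, -2], "roll": 19.5}, {"fingers": -1, "translation": [-11.04, 52.3, -2], "roll": 19.5}, {"fingers": -1, "translation": [-11.04, 52.3, -2], "roll": 19.5}, {"fingers": -1, "translation": [-11.04, 52.3, -2], "roll": 19.5}, {"fingers": -1, "translation": [-11.04, 52.3, -2], "roll": 19.5}, {"fingers": -1, "translation": [-11.04, 52.3, -2], "roll": 19.5}, {"fingers": -1, "translation": [-11.04, 52.3, -2], "roll": 19.5}, {"fingers": -1, "translation": [-11.04, 52.3, -2], "roll": 19.5}, {"fingers": -1, "translation": [-11.04, 52.3, -2], "roll": 19.5}, {"fingers": -1, "translation": [-11.04, 52.3, -2], "roll": 19.5}, {"fingers": -1, "translation": [-11.04, 52.3, -2], "roll": 19.5}, {"fingers": -1, "translation": [-11.04, 52.3, -2], "roll": 19.5}, {"fingers": -1, "translation": [-11.04, 52.3, -2], "roll": 19.5}, {"fingers": -1, "translation": [-11.04, 52.3, -2], "roll": 19.5}, {"fingers": -1, "translation": [-11.04, 52.3, -2], "roll": 19.5}]}}

```text
clock: 7.85
eef_pos: [0.3692, -0.3069, 0.2015]
tool_rot: [0.995, -0.096, -0.001, -0.001]
ft_force: [-0.1, 0.1, -0.3]
grip_width: 0.0856
```

```bash
python3 - <<'E'
from h import *
from workcell import bot
c=bot.camera("wrist"); cv2.imwrite("pics/w5.png",c["pixels"][:,:,::-1]); np.savez("pics/w5.npz",**c)
o=bot.get_obs();print(o["clock"],o["eef_pos"],moveto(o,(.372,-.307,.013),-11))
print(proj(c,(.372,-.307,.026)))
p=proj(c,(.372,-.307,.026)).astype(int)
b,m=blobs(c,(35,60,10),(100,255,255),(p[0]-50,p[1]-50,p[0]+50,p[1]+50)); 
k=max(cv2.findContours(m,0,2)[0],key=cv2.contourArea); e=cv2.fitEllipse(cv2.convexHull(k)); print("tin",e,onplane(c,e[0],.026).round(4))
w=dict(np.load("pics/w4.npz")); print("roll",onplane(w,(252,185),.032))
E
```

```text
7.9 [ 0.36945326 -0.30688137  0.20178457] (array([ 0.28, -0.02, 18.88]), np.float64(0.1), np.float64(-10.9))
[260.20770074 181.11231096]
tin ((260.257568359375, 181.22207641601562), (50.72401809692383, 51.67707061767578), 87.47419738769531) [ 0.372  -0.3071  0.026 ]
roll [0.40251101 0.22813818 0.032     ]
```

View pics/w5.png

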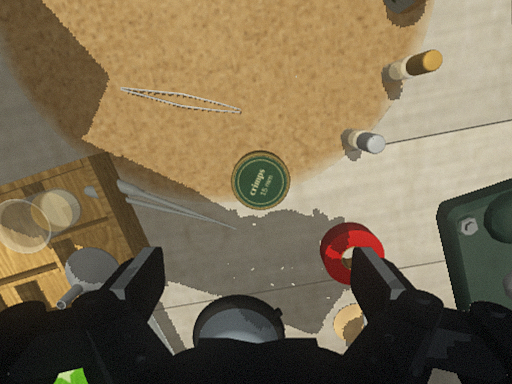

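Tin at (260,181), exactly as predicted.

{"fn": "play_rows", "kwargs": {"motion": [{"fingers": -1, "translation": [0.25, 0, 9], "roll": 0}, {"fingers": -1, "translation": [0.25, 0, 9], "roll": 0}, {"fingers": -1, "translation": [0.25, 0, 13], "roll": 0}, {"fingers": -1, "translation": [0.25, 0, 16], "roll": 0}, {"fingers": -1, "translation": [0.25, 0, 18], "roll": 0}, {"fingers": -1, "translation": [0.25, 0, 18.8], "roll": 0}, {"fingers": -1, "translation": [0.25, 0, 18.8], "roll": 0}, {"fingers": -1, "translation": [0.25, 0, 18.8], "roll": 0}, {"fingers": 0, "translation": [0.25, 0, 18.8], "roll": 0}, {"fingers": 0, "translation": [0.25, 0, 18.8], "roll": 0}, {"fingers": 0, "translation": [0.25, 0, 18.8], "roll": 0}, {"fingers": 0, "translation": [0.25, 0, 18.8], "roll": 0}, {"fingers": 0, "translation": [0.25, 0, 18.8], "roll": 0}, {"fingers": 0, "translation": [0.25, 0, 18.8], "roll": 0}]}}

```text
clock: 9.07
eef_pos: [0.3735, -0.31, 0.0166]
tool_rot: [0.995, -0.096, 0.002, 0.001]
ft_force: [0.3, 0.9, 6.7]
grip_width: 0.0575
```

```bash
python3 - <<'E'
from h import *
from workcell import bot
o=bot.get_obs();print(o["clock"],o["eef_pos"],o["ft_force"],o["grip_width"],moveto(o,(.461,.0168,.15),-11))
E
```

```text
9.0667 [ 0.3734794  -0.31000837  0.01657805] [0.32170606 0.89562325 6.67278574] 0.0575065683137272 (array([  2.38, -33.73, -13.39]), np.float64(-0.0), np.float64(-11.0))
```

{"fn": "play_rows", "kwargs": {"motion": [{"fingers": 0, "translation": [0, 0, -3], "roll": 0}, {"fingers": 0, "translation": [0, 0, -7], "roll": 0}, {"fingers": 0, "translation": [0, 0, -11], "roll": 0}, {"fingers": 0, "translation": [0, 0, -14], "roll": 0}, {"fingers": 0, "translation": [0.1, -2, -14], "roll": 0}, {"fingers": 0, "translation": [0.4, -5, -14], "roll": 0}, {"fingers": 0, "translation": [0.6, -9, -14], "roll": 0}, {"fingers": 0, "translation": [0.9, -13, -14], "roll": 0}, {"fingers": 0, "translation": [1.2, -17, -14], "roll": 0}, {"fingers": 0, "translation": [1.5, -21, -14], "roll": 0}, {"fingers": 0, "translation": [1.8, -25, -14], "roll": 0}, {"fingers": 0, "translation": [2.1, -29, -14], "roll": 0}, {"fingers": 0, "translation": [2.4, -32, -14], "roll": 0}, {"fingers": 0, "translation": [2.4, -33.4, -14], "roll": 0}, {"fingers": 0, "translation": [2.4, -33.4, -14], "roll": 0}, {"fingers": 0, "translation": [2.4, -33.4, -14], "roll": 0}, {"fingers": 0, "translation": [2.4, -33.4, -14], "roll": 0}]}}

```text
clock: 10.48
eef_pos: [0.4595, 0.0137, 0.1548]
tool_rot: [0.995, -0.096, 0.0, 0.0]
ft_force: [0.3, -0.4, -0.9]
grip_width: 0.0573
```

```bash
python3 - <<'E'
from h import *
from workcell import bot
c=bot.camera("wrist"); cv2.imwrite("pics/w6.png",c["pixels"][:,:,::-1]); np.savez("pics/w6.npz",**c)
o=bot.get_obs();print(o["clock"],o["eef_pos"],o["ft_force"],o["grip_width"],moveto(o,(.461,.014,.0236),-11))
E
```

```text
10.5333 [0.45939773 0.0133555  0.15470011] [ 0.2596199  -0.32179735 -0.41568862] 0.05748275989464397 (array([ 0.14, -0.1 , 13.11]), np.float64(-0.1), np.float64(-11.1))
```

View pics/w6.png

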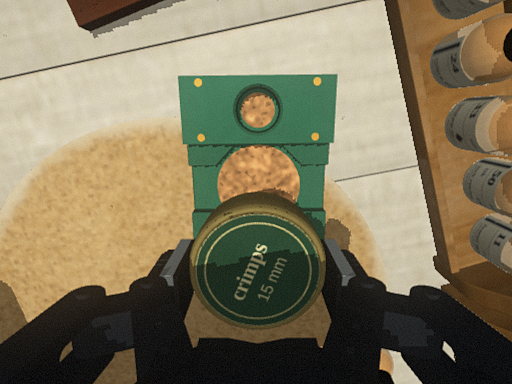

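{"fn": "play_rows", "kwargs": {"motion": [{"fingers": 0, "translation": [0.15, -0.1, 4], "roll": 0}, {"fingers": 0, "translation": [0.15, -0.1, 8], "roll": 0}, {"fingers": 0, "translation": [0.15, -0.1, 10.5], "roll": 0}, {"fingers": 0, "translation": [0.15, -0.1, 12], "roll": 0}, {"fingers": 0, "translation": [0.15, -0.1, 12.7], "roll": 0}, {"fingers": 0, "translation": [0.15, -0.1, 13.1], "roll": 0}, {"fingers": 0, "translation": [0.15, -0.1, 13.1], "roll": 0}, {"fingers": 0, "translation": [0.15, -0.1, 13.1], "roll": 0}, {"fingers": -0.8, "translation": [0.15, -0.1, 13.1], "roll": 0}, {"fingers": -0.8, "translation": [0.15, -0.1, 13.1], "roll": 0}, {"fingers": -0.8, "translation": [0.15, -0.1, 13.1], "roll": 0}, {"fingers": -0.8, "translation": [0.15, -0.1, 13.1], "roll": 0}, {"fingers": -1, "translation": [0.15, -0.1, 11], "roll": 0}, {"fingers": -1, "translation": [0.15, -0.1, 8], "roll": 0}, {"fingers": -1, "translation": [0.15, -0.1, 4], "roll": 0}, {"fingers": -1, "translation": [0.15, -0.1, 0], "roll": 0}, {"fingers": -1, "translation": [0.15, -0.1, -4], "roll": 0}, {"fingers": -1, "translation": [0.15, -0.1, -4], "roll": 0}, {"fingers": -1, "translation": [0.15, -0.1, -4], "roll": 0}]}}

```text
clock: 12.12
eef_pos: [0.4634, 0.0152, 0.1973]
tool_rot: [0.995, -0.096, 0.004, -0.0]
ft_force: [-0.4, 0.5, -1.9]
grip_width: 0.0854
```

```bash
python3 - <<'E'
from h import *
from workcell import bot
c=bot.camera("wrist"); cv2.imwrite("pics/w7.png",c["pixels"][:,:,::-1]); np.savez("pics/w7.npz",**c)
o=bot.get_obs();print(o["clock"],o["eef_pos"],o["grip_width"])
b,m=blobs(c,(5,60,95),(25,200,255),(220,70,300,160)); print("hole",b[:2],onplane(c,b[0][1],.006).round(4))
p=proj(c,(.461,.0168,.032)); print("bay centre px",p)
print("to go",moveto(o,(.516,-.23,.2),-8))
g=dict(np.load("pics/w5.npz"))
b,m=blobs(g,(15,110,90),(30,255,255),(400,40,450,80)); print("gold",b[:2],onplane(g,b[0][1],.07).round(4),proj(g,(.516,-.2307,.08)))
print("silver exp",proj(g,(.4675,-.2841,.08)))
E
```

```text
12.1667 [0.461755   0.01507406 0.19510091] 0.0854782014918015
hole [(689, [252.7, 112.6], [238, 98, 30, 30]), (460, [252.3, 150.8], [223, 143, 61, 17])] [0.4731 0.0805 0.006 ]
bay centre px [253.10989024 182.73515908]
to go (array([10.02, 23.02, -0.48]), np.float64(-3.0), np.float64(-11.0))
gold [(408, [429.2, 59.5], [408, 50, 34, 21]), (154, [404.0, 47.3], [400, 40, 13, 19])] [ 0.5184 -0.2285  0.07  ] [433.21335335  61.13022761]
silver exp [374.0708035 145.4612777]
```

View pics/w7.png

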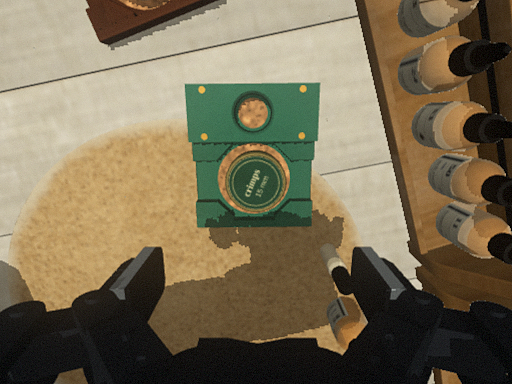

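Tin sits in the green bay at (255,183). Next, the gold atomiser.

{"fn": "play_rows", "kwargs": {"motion": [{"fingers": -0.2, "translation": [10, 23, 0], "roll": 0}, {"fingers": -0.2, "translation": [10, 23, 0], "roll": 0}, {"fingers": -0.2, "translation": [10, 23, 0], "roll": 0}, {"fingers": -0.2, "translation": [10, 23, 0], "roll": 0}, {"fingers": -0.2, "translation": [10, 23, 0], "roll": 0}, {"fingers": -0.2, "translation": [10, 23, 0], "roll": 0}, {"fingers": -0.2, "translation": [10, 23, 0], "roll": 0}, {"fingers": -0.2, "translation": [10, 23, 0], "roll": 0}, {"fingers": -0.2, "translation": [10, 23, 0], "roll": 0}, {"fingers": -0.2, "translation": [10, 23, 0], "roll": 0}, {"fingers": -0.2, "translation": [10, 23, 0], "roll": 0}]}}

```text
clock: 13.08
eef_pos: [0.5149, -0.2283, 0.1938]
tool_rot: [0.995, -0.095, -0.001, -0.0]
ft_force: [0.3, 1.2, 0.0]
grip_width: 0.0515
```

```bash
python3 - <<'E'
from h import *
from workcell import bot
c=bot.camera("wrist"); cv2.imwrite("pics/w8.png",c["pixels"][:,:,::-1]); np.savez("pics/w8.npz",**c)
o=bot.get_obs();print(o["clock"],o["eef_pos"],o["grip_width"],moveto(o,(.516,-.2295,.2),-11))
for n,q in dict(gold=(.516,-.2307,.08),gold0=(.516,-.2307,0),silver=(.4675,-.2841,.08),bottle=(.5255,-.1595,.102),black=(.523,-.083,.08)).items(): print(n,proj(c,q).round(1))
p=proj(c,(.516,-.23,.08)).astype(int)
print(blobs(c,(12,120,60),(30,255,255),(p[0]-30,p[1]-30,p[0]+30,p[1]+30))[0])
E
```

```text
13.1333 [ 0.51513382 -0.22840537  0.19414253] 0.051136567000323714 (array([ 0.11,  0.09, -0.59]), np.float64(0.1), np.float64(-10.9))
gold [259.2 200.7]
gold0 [258.8 179.7]
silver [215.3 269.9]
bottle [253.4 107.4]
black [228.5  -6.7]
[(1230, [244.9, 195.5], [229, 169, 40, 60]), (22, [262.4, 169.5], [256, 169, 13, 3])]
```

View pics/w8.png

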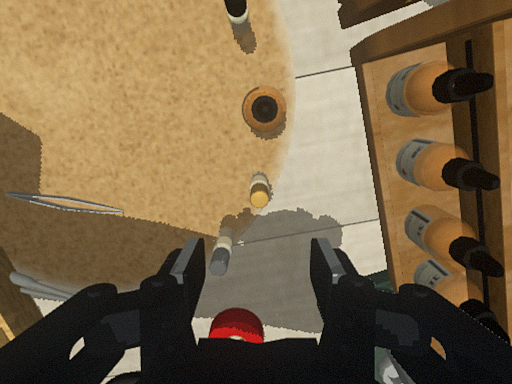

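Gold cap top at (260,198), within 2 px of the prediction; bottle tip at (265,108), so the bottle needs re-measuring; silver cap at (218,268).

{"fn": "play_rows", "kwargs": {"motion": [{"fingers": -0.2, "translation": [0.15, 0.05, 4], "roll": 0}, {"fingers": -0.2, "translation": [0.15, 0.05, 8], "roll": 0}, {"fingers": -0.2, "translation": [0.15, 0.05, 11], "roll": 0}, {"fingers": -0.2, "translation": [0.15, 0.05, 13.5], "roll": 0}, {"fingers": -0.2, "translation": [0.15, 0.05, 14.7], "roll": 0}, {"fingers": -0.2, "translation": [0.15, 0.05, 14.7], "roll": 0}, {"fingers": -0.2, "translation": [0.15, 0.05, 14.7], "roll": 0}, {"fingers": 1, "translation": [0.15, 0.05, 14.7], "roll": 0}, {"fingers": 1, "translation": [0.15, 0.05, 14.7], "roll": 0}, {"fingers": 1, "translation": [0.15, 0.05, 14.7], "roll": 0}, {"fingers": 1, "translation": [0.15, 0.05, 14.7], "roll": 0}, {"fingers": 1, "translation": [0.15, 0.05, 14.7], "roll": 0}, {"fingers": 1, "translation": [0.15, 0.05, 14.7], "roll": 0}, {"fingers": 1, "translation": [0.15, 0.05, 14.7], "roll": 0}, {"fingers": 1, "translation": [0.15, 0.05, 14.7], "roll": 0}]}}

```text
clock: 14.38
eef_pos: [0.5178, -0.2311, 0.0491]
tool_rot: [0.995, -0.096, 0.002, 0.0]
ft_force: [-1.8, 0.9, 6.5]
grip_width: 0.0162
```

```bash
python3 - <<'E'
from h import *
from workcell import bot
c=dict(np.load("pics/w8.npz"))
print("bottle",onplane(c,(265,108),.102).round(4),"silver",onplane(c,(218,268),.08).round(4),"gold",onplane(c,(260,198),.08).round(4))
o=bot.get_obs();print(o["clock"],o["eef_pos"],o["ft_force"],o["grip_width"],moveto(o,(.4255,.3042,.2),8.5))
E
```

```text
bottle [ 0.5331 -0.1613  0.102 ] silver [ 0.4702 -0.2828  0.08  ] gold [ 0.517  -0.2286  0.08  ]
14.3833 [ 0.51781441 -0.23106676  0.04911445] [-1.7698562   0.90743157  6.46842601] 0.016223965129303117 (array([-19.27, -50.76, -15.17]), np.float64(-19.5), np.float64(-11.0))
```

{"fn": "play_rows", "kwargs": {"motion": [{"fingers": 1, "translation": [0, 0, -3], "roll": 0}, {"fingers": 1, "translation": [0, 0, -7], "roll": 0}, {"fingers": 1, "translation": [0, 0, -11], "roll": 0}, {"fingers": 1, "translation": [0, 0, -14.5], "roll": 0}, {"fingers": 1, "translation": [-0.8, -2, -15], "roll": 0}, {"fingers": 1, "translation": [-1.9, -5, -15], "roll": 0}, {"fingers": 1, "translation": [-3.4, -9, -15], "roll": -2}, {"fingers": 1, "translation": [-4.9, -13, -15], "roll": -4}, {"fingers": 1, "translation": [-6.5, -17, -15], "roll": -6}, {"fingers": 1, "translation": [-8, -21, -15], "roll": -8}, {"fingers": 1, "translation": [-9.5, -25, -15], "roll": -10}, {"fingers": 1, "translation": [-11, -29, -15], "roll": -12}, {"fingers": 1, "translation": [-12.6, -33, -15], "roll": -14}, {"fingers": 1, "translation": [-14, -37, -15], "roll": -16}, {"fingers": 1, "translation": [-15.6, -41, -15], "roll": -18}, {"fingers": 1, "translation": [-17.2, -45, -15], "roll": -19.5}, {"fingers": 1, "translation": [-18.5, -48.5, -15], "roll": -19.5}, {"fingers": 1, "translation": [-19.3, -50.6, -15], "roll": -19.5}, {"fingers": 1, "translation": [-19.3, -50.6, -15], "roll": -19.5}, {"fingers": 1, "translation": [-19.3, -50.6, -15], "roll": -19.5}]}}

```text
clock: 16.05
eef_pos: [0.4237, 0.3043, 0.1972]
tool_rot: [0.997, 0.075, 0.0, 0.0]
ft_force: [-0.2, -0.8, 0.1]
grip_width: 0.0161
```

```bash
python3 - <<'E'
from h import *
from workcell import bot
c=bot.camera("wrist"); cv2.imwrite("pics/w9.png",c["pixels"][:,:,::-1]); np.savez("pics/w9.npz",**c)
o=bot.get_obs();print(o["clock"],o["eef_pos"],o["ft_force"],o["grip_width"],moveto(o,(.4252,.302,.056),8.5))
print("hole px",proj(c,(.4252,.3038,.032)),"gold bottom exp",proj(c,o["eef_pos"]+[0,.002,-.049]))
E
```

```text
16.1 [0.42391568 0.30302023 0.19720653] [-0.66221695 -0.55910878 -0.19850325] 0.015784007788721983 (array([ 0.11,  0.11, 14.12]), np.float64(0.0), np.float64(8.5))
hole px [258.74111881 184.34376448] gold bottom exp [257.9871872  225.75717837]
```

View pics/w9.png

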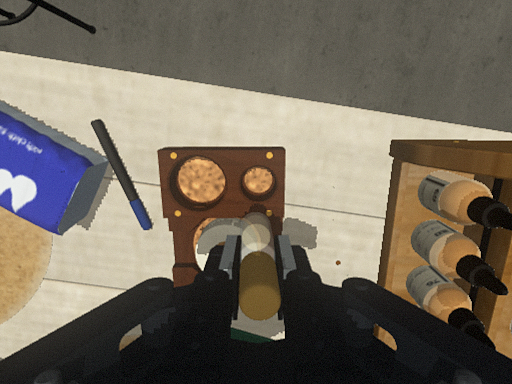

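Gold is held upright, cap at (259,285); narrow hole at (259,181), in line. Lowering.

{"fn": "play_rows", "kwargs": {"motion": [{"fingers": 1, "translation": [0.1, 0, 4], "roll": 0}, {"fingers": 1, "translation": [0.1, 0, 8], "roll": 0}, {"fingers": 1, "translation": [0.1, 0, 10], "roll": 0}, {"fingers": 1, "translation": [0.1, 0, 12], "roll": 0}, {"fingers": 1, "translation": [0.1, 0, 13.3], "roll": 0}, {"fingers": 1, "translation": [0.1, 0, 14], "roll": 0}, {"fingers": 1, "translation": [0.1, 0, 14.1], "roll": 0}, {"fingers": 1, "translation": [0.1, 0, 14.1], "roll": 0}, {"fingers": 1, "translation": [0.1, 0, 14.1], "roll": 0}, {"fingers": 0.2, "translation": [0.1, 0, 14.1], "roll": 0}, {"fingers": 0.2, "translation": [0.1, 0, 14.1], "roll": 0}, {"fingers": 0.2, "translation": [0.1, 0, 14.1], "roll": 0}, {"fingers": 0.2, "translation": [0.1, 0, 14.1], "roll": 0}, {"fingers": 0.2, "translation": [0.1, 0, 12], "roll": 0}, {"fingers": 0.2, "translation": [0.1, 0, 9], "roll": 0}, {"fingers": 0.2, "translation": [0.1, 0, 5], "roll": 0}, {"fingers": 0.2, "translation": [0.1, 0, 1], "roll": 0}, {"fingers": 0.2, "translation": [0.1, 0, 0], "roll": 0}, {"fingers": 0.2, "translation": [0.1, 0, 0], "roll": 0}]}}

```text
clock: 17.68
eef_pos: [0.4275, 0.3048, 0.2019]
tool_rot: [0.997, 0.074, 0.004, -0.002]
ft_force: [0.4, 0.2, -0.8]
grip_width: 0.0343
```

```bash
python3 - <<'E'
from h import *
from workcell import bot
c=bot.camera("wrist"); cv2.imwrite("pics/w10.png",c["pixels"][:,:,::-1]); np.savez("pics/w10.npz",**c)
o=bot.get_obs();print(o["clock"],o["eef_pos"],o["grip_width"],o["joint_pos"].round(2))
print("exp top px",proj(c,(.4252,.304,.086)),proj(c,(.4252,.304,.058)))
p=proj(c,(.4252,.304,.086)).astype(int)
print(blobs(c,(15,110,60),(30,255,255),(p[0]-25,p[1]-30,p[0]+25,p[1]+30))[0])
print("silver",moveto(o,(.4695,-.283,.2),-11))
E
```

```text
17.7333 [0.42619669 0.30387593 0.19918662] 0.03472045966703367 [ 0.62  0.31 -0.03  1.23  0.    2.04]
exp top px [253.18612046 198.45895458] [253.29288005 190.16514371]
[(398, [251.7, 195.9], [242, 184, 20, 25]), (167, [254.1, 175.5], [240, 168, 27, 20]), (34, [263.2, 211.9], [260, 209, 7, 7]), (8, [242.6, 221.0], [241, 219, 4, 5])]
silver (array([-4.36, 58.69, -0.22]), np.float64(19.5), np.float64(8.5))
```

Gold cap found at (252,196), as expected for standing in the hole. Next, silver.

{"fn": "play_rows", "kwargs": {"motion": [{"fingers": 0, "translation": [-4.4, 58.6, 0], "roll": 19.5}, {"fingers": 0, "translation": [-4.4, 58.6, 0], "roll": 19.5}, {"fingers": 0, "translation": [-4.4, 58.6, 0], "roll": 19.5}, {"fingers": 0, "translation": [-4.4, 58.6, 0], "roll": 19.5}, {"fingers": 0, "translation": [-4.4, 58.6, 0], "roll": 19.5}, {"fingers": 0, "translation": [-4.4, 58.6, 0], "roll": 19.5}, {"fingers": 0, "translation": [-4.4, 58.6, 0], "roll": 19.5}, {"fingers": 0, "translation": [-4.4, 58.6, 0], "roll": 19.5}, {"fingers": 0, "translation": [-4.4, 58.6, 0], "roll": 19.5}, {"fingers": 0, "translation": [-4.4, 58.6, 0], "roll": 19.5}, {"fingers": 0, "translation": [-4.4, 58.6, 0], "roll": 19.5}, {"fingers": 0, "translation": [-4.4, 58.6, 0], "roll": 19.5}, {"fingers": 0, "translation": [-4.4, 58.6, 0], "roll": 19.5}, {"fingers": 0, "translation": [-4.4, 58.6, 0], "roll": 19.5}, {"fingers": 0, "translation": [-4.4, 58.6, 0], "roll": 19.5}, {"fingers": 0, "translation": [-4.4, 58.6, 0], "roll": 19.5}, {"fingers": 0, "translation": [-4.4, 58.6, 0], "roll": 19.5}, {"fingers": 0, "translation": [-4.4, 58.6, 0], "roll": 19.5}]}}

```text
clock: 19.23
eef_pos: [0.4671, -0.2813, 0.196]
tool_rot: [0.995, -0.096, -0.001, -0.001]
ft_force: [0.1, 0.3, 0.4]
grip_width: 0.0424
```

```bash
python3 - <<'E'
from h import *
from workcell import bot
c=bot.camera("wrist"); np.savez("pics/w11.npz",**c)
o=bot.get_obs();print(o["clock"],o["eef_pos"],o["grip_width"],moveto(o,(.4698,-.283,.047),-11))
p=proj(c,(.4698,-.283,.08));print("exp",p)
p=p.astype(int);cv2.imwrite("pics/w11.png",cv2.resize(c["pixels"][p[1]-60:p[1]+60,p[0]-70:p[0]+70,::-1],None,fx=4,fy=4))
E
```

```text
19.2833 [ 0.46743847 -0.28118821  0.19653812] 0.04271070929319884 (array([ 0.29,  0.15, 14.95]), np.float64(0.1), np.float64(-10.9))
exp [261.12663475 198.82230176]
```

View pics/w11.png

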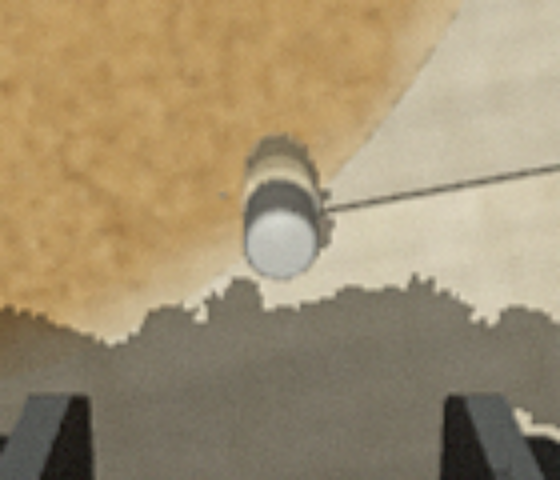

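Silver cap top at (261.5,199), matching the prediction of (261,199). Descending and gripping.

{"fn": "play_rows", "kwargs": {"motion": [{"fingers": 0, "translation": [0.2, -0.05, 4], "roll": 0}, {"fingers": 0, "translation": [0.2, -0.05, 8], "roll": 0}, {"fingers": 0, "translation": [0.2, -0.05, 11], "roll": 0}, {"fingers": 0, "translation": [0.2, -0.05, 13.5], "roll": 0}, {"fingers": 0, "translation": [0.2, -0.05, 14.9], "roll": 0}, {"fingers": 0, "translation": [0.2, -0.05, 14.9], "roll": 0}, {"fingers": 0, "translation": [0.2, -0.05, 14.9], "roll": 0}, {"fingers": 1, "translation": [0.2, -0.05, 14.9], "roll": 0}, {"fingers": 1, "translation": [0.2, -0.05, 14.9], "roll": 0}, {"fingers": 1, "translation": [0.2, -0.05, 14.9], "roll": 0}, {"fingers": 1, "translation": [0.2, -0.05, 14.9], "roll": 0}, {"fingers": 1, "translation": [0.2, -0.05, 14.9], "roll": 0}, {"fingers": 1, "translation": [0.2, -0.05, 14.9], "roll": 0}, {"fingers": 1, "translation": [0.2, -0.05, 14.9], "roll": 0}]}}

```text
clock: 20.45
eef_pos: [0.4712, -0.2833, 0.0502]
tool_rot: [0.995, -0.096, 0.002, 0.0]
ft_force: [0.1, 1.1, 6.6]
grip_width: 0.016
```

```bash
python3 - <<'E'
from h import *
from workcell import bot
o=bot.get_obs();print(o["clock"],o["eef_pos"],o["ft_force"],o["grip_width"])
off=-.283-o["eef_pos"][1]
print(off,moveto(o,(.4735,.0818-off,.2),-11))
E
```

```text
20.45 [ 0.47115108 -0.28333801  0.05019161] [0.11988297 1.13391012 6.56681094] 0.015999628771868498
0.00033801247995712824 (array([ -6.7 , -35.84, -15.02]), np.float64(-0.0), np.float64(-11.0))
```

{"fn": "play_rows", "kwargs": {"motion": [{"fingers": 1, "translation": [0, 0, -3], "roll": 0}, {"fingers": 1, "translation": [0, 0, -7], "roll": 0}, {"fingers": 1, "translation": [0, 0, -11], "roll": 0}, {"fingers": 1, "translation": [0, 0, -14.5], "roll": 0}, {"fingers": 1, "translation": [-0.4, -2, -15], "roll": 0}, {"fingers": 1, "translation": [-0.9, -5, -15], "roll": 0}, {"fingers": 1, "translation": [-1.7, -9, -15], "roll": 0}, {"fingers": 1, "translation": [-2.4, -13, -15], "roll": 0}, {"fingers": 1, "translation": [-3.2, -17, -15], "roll": 0}, {"fingers": 1, "translation": [-3.9, -21, -15], "roll": 0}, {"fingers": 1, "translation": [-4.7, -25, -15], "roll": 0}, {"fingers": 1, "translation": [-5.4, -29, -15], "roll": 0}, {"fingers": 1, "translation": [-6.2, -33, -15], "roll": 0}, {"fingers": 1, "translation": [-6.6, -35.3, -15], "roll": 0}, {"fingers": 1, "translation": [-6.7, -35.8, -15], "roll": 0}, {"fingers": 1, "translation": [-6.7, -35.8, -15], "roll": 0}, {"fingers": 1, "translation": [-6.7, -35.8, -15], "roll": 0}, {"fingers": 1, "translation": [-6.7, -35.8, -15], "roll": 0}]}}

```text
clock: 21.95
eef_pos: [0.4728, 0.08, 0.1984]
tool_rot: [0.995, -0.097, 0.0, 0.0]
ft_force: [0.1, -0.5, -0.8]
grip_width: 0.0159
```

```bash
python3 - <<'E'
from h import *
from workcell import bot
c=bot.camera("wrist"); cv2.imwrite("pics/w12.png",c["pixels"][:,:,::-1]); np.savez("pics/w12.npz",**c)
o=bot.get_obs();print(o["clock"],o["eef_pos"],o["ft_force"],o["grip_width"],moveto(o,(.4735,.0815,.0572),-11))
b=blobs(c,(5,60,95),(25,200,255),(225,155,295,210))[0];print(b,[onplane(c,x[1],.006).round(4) for x in b])
E
```

```text
22.0 [0.47279626 0.0798356  0.19836641] [-0.17934665  0.29666728 -0.87947442] 0.01582439985513936 (array([ 0.04, -0.18, 14.12]), np.float64(-0.2), np.float64(-11.2))
[(572, [257.3, 177.5], [244, 165, 28, 26]), (48, [254.3, 208.6], [240, 208, 30, 2]), (7, [273.1, 208.7], [271, 208, 5, 2])] [array([0.4731, 0.0802, 0.006 ]), array([0.4633, 0.0475, 0.006 ]), array([0.4831, 0.0435, 0.006 ])]
```

{"fn": "play_rows", "kwargs": {"motion": [{"fingers": 1, "translation": [0.05, -0.15, 4], "roll": 0}, {"fingers": 1, "translation": [0.05, -0.15, 8], "roll": 0}, {"fingers": 1, "translation": [0.05, -0.15, 10], "roll": 0}, {"fingers": 1, "translation": [0.05, -0.15, 12], "roll": 0}, {"fingers": 1, "translation": [0.05, -0.15, 13.3], "roll": 0}, {"fingers": 1, "translation": [0.05, -0.15, 14], "roll": 0}, {"fingers": 1, "translation": [0.05, -0.15, 14.1], "roll": 0}, {"fingers": 1, "translation": [0.05, -0.15, 14.1], "roll": 0}, {"fingers": 1, "translation": [0.05, -0.15, 14.1], "roll": 0}, {"fingers": 0.2, "translation": [0.05, -0.15, 14.1], "roll": 0}, {"fingers": 0.2, "translation": [0.05, -0.15, 14.1], "roll": 0}, {"fingers": 0.2, "translation": [0.05, -0.15, 14.1], "roll": 0}, {"fingers": 0.2, "translation": [0.05, -0.15, 14.1], "roll": 0}, {"fingers": 0.2, "translation": [0.05, -0.15, 12], "roll": 0}, {"fingers": 0.2, "translation": [0.05, -0.15, 9], "roll": 0}, {"fingers": 0.2, "translation": [0.05, -0.15, 5], "roll": 0}, {"fingers": 0.2, "translation": [0.05, -0.15, 1], "roll": 0}, {"fingers": 0.2, "translation": [0.05, -0.15, 0], "roll": 0}, {"fingers": 0.2, "translation": [0.05, -0.15, 0], "roll": 0}]}}

```text
clock: 23.58
eef_pos: [0.4763, 0.0832, 0.2028]
tool_rot: [0.995, -0.096, 0.004, -0.001]
ft_force: [0.8, -0.5, -0.2]
grip_width: 0.0344
```

```bash
python3 - <<'E'
from h import *
from workcell import bot
c=bot.camera("wrist"); cv2.imwrite("pics/w13.png",c["pixels"][:,:,::-1]); np.savez("pics/w13.npz",**c)
o=bot.get_obs();print(o["clock"],o["eef_pos"],o["grip_width"])
print("bottle",moveto(o,(.532,-.160,.21),-11))
E
```

```text
23.6333 [0.4747899  0.08294625 0.20023745] 0.03414745598121432
bottle (array([10.27, 22.75, -0.97]), np.float64(-0.0), np.float64(-11.0))
```

{"fn": "play_rows", "kwargs": {"motion": [{"fingers": -0.4, "translation": [10.2, 22.7, -1], "roll": 0}, {"fingers": -0.4, "translation": [10.2, 22.7, -1], "roll": 0}, {"fingers": -0.4, "translation": [10.2, 22.7, -1], "roll": 0}, {"fingers": -0.4, "translation": [10.2, 22.7, -1], "roll": 0}, {"fingers": -0.4, "translation": [10.2, 22.7, -1], "roll": 0}, {"fingers": -0.4, "translation": [10.2, 22.7, -1], "roll": 0}, {"fingers": -0.4, "translation": [10.2, 22.7, -1], "roll": 0}, {"fingers": -0.4, "translation": [10.2, 22.7, -1], "roll": 0}, {"fingers": -0.4, "translation": [10.2, 22.7, -1], "roll": 0}, {"fingers": -0.4, "translation": [10.2, 22.7, -1], "roll": 0}, {"fingers": -0.4, "translation": [10.2, 22.7, -1], "roll": 0}]}}

```text
clock: 24.55
eef_pos: [0.5296, -0.1581, 0.2077]
tool_rot: [0.995, -0.095, -0.001, -0.0]
ft_force: [-0.3, 0.1, 0.6]
grip_width: 0.0603
```

```bash
python3 - <<'E'
from h import *
from workcell import bot
c=bot.camera("wrist"); np.savez("pics/w14.npz",**c)
o=bot.get_obs();print(o["clock"],o["eef_pos"],o["grip_width"],moveto(o,(.532,-.160,.054),-11))
p=proj(c,(.532,-.160,.102));print("exp tip",p,"axis base",proj(c,(.532,-.16,0)),"shoulder67",proj(c,(.532,-.16,.067)))
p=p.astype(int);a=cv2.resize(c["pixels"][p[1]-75:p[1]+75,p[0]-75:p[0]+75,::-1],(400,400));print(p-75)
g=dict(np.load("pics/w13.npz"));q=proj(g,(.4735,.0815,.086)).astype(int);print("silver exp",q)
b=cv2.resize(g["pixels"][q[1]-75:q[1]+75,q[0]-75:q[0]+75,::-1],(400,400))
cv2.imwrite("pics/w14.png",np.hstack([a,b]))
E
```

```text
24.6 [ 0.52985428 -0.15814985  0.20799895] 0.05959518790766594 (array([ 0.26,  0.14, 15.4 ]), np.float64(0.1), np.float64(-10.9))
exp tip [260.72070622 202.54657896] axis base [259.80603743 176.2570033 ] shoulder67 [260.33375764 191.42483306]
[185 127]
silver exp [252 200]
```

View pics/w14.png

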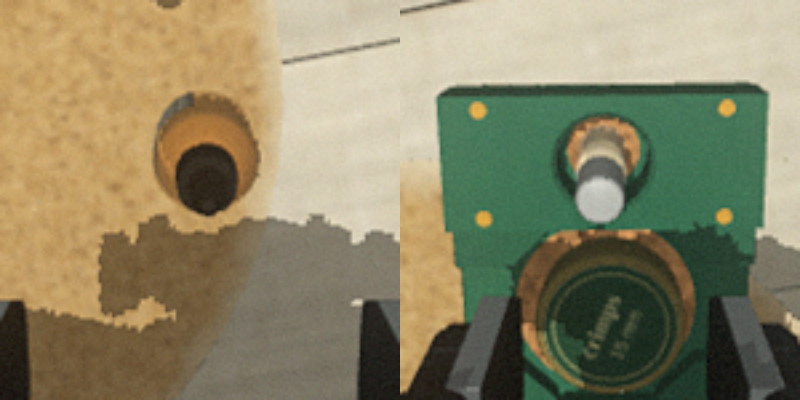

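Left: bottle at (262,196), matching the prediction; right: the silver atomiser standing in its hole. Gripping the bottle.

{"fn": "play_rows", "kwargs": {"motion": [{"fingers": -0.4, "translation": [0.25, 0, 4], "roll": 0}, {"fingers": -0.4, "translation": [0.25, 0, 8], "roll": 0}, {"fingers": -0.4, "translation": [0.25, 0, 11], "roll": 0}, {"fingers": -0.4, "translation": [0.25, 0, 13.5], "roll": 0}, {"fingers": -0.4, "translation": [0.25, 0, 15.3], "roll": 0}, {"fingers": -0.4, "translation": [0.25, 0, 15.5], "roll": 0}, {"fingers": -0.4, "translation": [0.25, 0, 15.5], "roll": 0}, {"fingers": 0.8, "translation": [0.25, 0, 15.5], "roll": 0}, {"fingers": 0.8, "translation": [0.25, 0, 15.5], "roll": 0}, {"fingers": 0.8, "translation": [0.25, 0, 15.5], "roll": 0}, {"fingers": 0.8, "translation": [0.25, 0, 15.5], "roll": 0}, {"fingers": 0.8, "translation": [0.25, 0, 15.5], "roll": 0}, {"fingers": 0.8, "translation": [0.25, 0, 15.5], "roll": 0}, {"fingers": 0.8, "translation": [0.25, 0, 15.5], "roll": 0}]}}

```text
clock: 25.77
eef_pos: [0.5342, -0.1604, 0.0554]
tool_rot: [0.995, -0.096, 0.002, 0.0]
ft_force: [-0.8, 0.7, 6.6]
grip_width: 0.0365
```

```bash
python3 - <<'E'
from h import *
from workcell import bot
o=bot.get_obs();print(o["clock"],o["eef_pos"],o["ft_force"],o["grip_width"])
print(moveto(o,(.3664,.2945,.206),98.5),o["joint_pos"].round(2))
E
```

```text
25.7667 [ 0.53417029 -0.16043654  0.05543858] [-0.83432079  0.66038978  6.58048385] 0.036545631484468974
(array([-25.12, -41.44, -15.16]), np.float64(70.5), np.float64(-11.0)) [-0.29  0.5  -0.14  0.93  0.    1.47]
```

{"fn": "play_rows", "kwargs": {"motion": [{"fingers": 0.8, "translation": [0, 0, -3], "roll": 0}, {"fingers": 0.8, "translation": [0, 0, -7], "roll": 0}, {"fingers": 0.8, "translation": [0, 0, -11], "roll": 0}, {"fingers": 0.8, "translation": [0, 0, -14.5], "roll": 0}, {"fingers": 0.8, "translation": [-1, -2, -15], "roll": -4}, {"fingers": 0.8, "translation": [-3, -5, -15], "roll": -10}, {"fingers": 0.8, "translation": [-5.1, -8.4, -15], "roll": -17}, {"fingers": 0.8, "translation": [-7.2, -11.9, -15], "roll": -24}, {"fingers": 0.8, "translation": [-9.3, -15.3, -15], "roll": -31}, {"fingers": 0.8, "translation": [-11.4, -18.8, -15], "roll": -38}, {"fingers": 0.8, "translation": [-13.5, -22.3, -15], "roll": -45}, {"fingers": 0.8, "translation": [-15.6, -25.7, -15], "roll": -52}, {"fingers": 0.8, "translation": [-17.7, -29.2, -15], "roll": -59}, {"fingers": 0.8, "translation": [-19.8, -32.7, -15], "roll": -66}, {"fingers": 0.8, "translation": [-21.9, -36.1, -15], "roll": -71}, {"fingers": 0.8, "translation": [-24, -39.6, -15], "roll": -71}, {"fingers": 0.8, "translation": [-25.1, -41.4, -15], "roll": -71}, {"fingers": 0.8, "translation": [-25.1, -41.4, -15], "roll": -71}, {"fingers": 0.8, "translation": [-25.1, -41.4, -15], "roll": -71}, {"fingers": 0.8, "translation": [-25.1, -41.4, -15], "roll": -71}]}}

```text
clock: 27.43
eef_pos: [0.3656, 0.2937, 0.2034]
tool_rot: [0.866, 0.5, -0.0, 0.0]
ft_force: [0.4, 0.2, -0.7]
grip_width: 0.0366
```

```bash
python3 - <<'E'
from h import *
from workcell import bot
c=bot.camera("wrist"); cv2.imwrite("pics/w15.png",c["pixels"][:,:,::-1]); np.savez("pics/w15.npz",**c)
o=bot.get_obs();print(o["clock"],o["eef_pos"],o["ft_force"],o["grip_width"],moveto(o,(.3664,.295,.0624),60))
print("hole px",proj(c,(.3664,.295,.032)),"gold top",proj(c,(.4252,.304,.086)))
E
```

```text
27.4833 [0.36577698 0.29335615 0.20340277] [ 0.00326409 -0.17452095 -0.85450807] 0.03653563128274096 (array([ 0.18, -0.03, 14.1 ]), np.float64(-0.1), np.float64(59.9))
hole px [259.22202457 182.52405057] gold top [303.1833404  249.64331066]
```

View pics/w15.png

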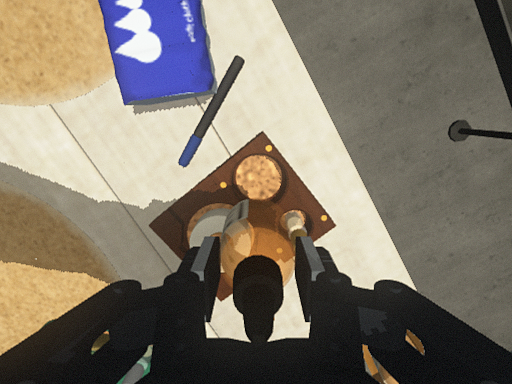

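Bottle held upright above the wide hole (260,179); gold stands at (295,220), clear of the fingers. Lowering.

{"fn": "play_rows", "kwargs": {"motion": [{"fingers": 0.8, "translation": [0.15, 0, 4], "roll": 0}, {"fingers": 0.8, "translation": [0.15, 0, 8], "roll": 0}, {"fingers": 0.8, "translation": [0.15, 0, 10], "roll": 0}, {"fingers": 0.8, "translation": [0.15, 0, 12], "roll": 0}, {"fingers": 0.8, "translation": [0.15, 0, 13.3], "roll": 0}, {"fingers": 0.8, "translation": [0.15, 0, 14], "roll": 0}, {"fingers": 0.8, "translation": [0.15, 0, 14.1], "roll": 0}, {"fingers": 0.8, "translation": [0.15, 0, 14.1], "roll": 0}, {"fingers": 0.8, "translation": [0.15, 0, 14.1], "roll": 0}, {"fingers": -0.2, "translation": [0.15, 0, 14.1], "roll": 0}, {"fingers": -0.2, "translation": [0.15, 0, 14.1], "roll": 0}, {"fingers": -0.2, "translation": [0.15, 0, 14.1], "roll": 0}, {"fingers": -0.2, "translation": [0.15, 0, 14.1], "roll": 0}, {"fingers": -0.2, "translation": [0.15, 0, 12], "roll": 0}, {"fingers": -0.2, "translation": [0.15, 0, 9], "roll": 0}, {"fingers": -0.2, "translation": [0.15, 0, 5], "roll": 0}, {"fingers": -0.2, "translation": [0.15, 0, 1], "roll": 0}, {"fingers": -0.2, "translation": [0.15, 0, -2], "roll": 0}, {"fingers": -0.2, "translation": [0.15, 0, -4], "roll": 0}, {"fingers": -0.2, "translation": [0.15, 0, -4], "roll": 0}]}}

```text
clock: 29.15
eef_pos: [0.3685, 0.2974, 0.2487]
tool_rot: [0.866, 0.5, 0.005, -0.001]
ft_force: [0.5, 0.8, 0.3]
grip_width: 0.0515
```

{"fn": "play_rows", "kwargs": {"motion": [{"fingers": -0.2, "translation": [0, 8, -4], "roll": 0}, {"fingers": -0.2, "translation": [0, 8, -4], "roll": 0}, {"fingers": -0.2, "translation": [0, 8, -4], "roll": 0}, {"fingers": -0.2, "translation": [0, 8, -4], "roll": 0}, {"fingers": -0.2, "translation": [0, 8, -4], "roll": 0}, {"fingers": -0.2, "translation": [0, 8, -4], "roll": 0}]}}

```text
clock: 29.65
eef_pos: [0.4343, 0.2555, 0.282]
tool_rot: [0.866, 0.5, -0.001, -0.0]
ft_force: [-0.5, 0.0, -0.0]
grip_width: 0.0512
```

```bash
python3 - <<'E'
from h import *
from workcell import bot
c=bot.camera("wrist");t=bot.camera("top");s=bot.camera("side")
o=bot.get_obs();print(o["clock"],o["eef_pos"],o["grip_width"])
for n,q in dict(bottle=(.3664,.295,.108),gold=(.4252,.304,.086),roll=(.4018,.2256,.032)).items(): print(n,proj(c,q).round(),proj(s,q).round())
print("silver side",proj(s,(.4735,.0815,.086)).round())
t0=np.load("pics/top0.npz")["pixels"]
z=lambda i,x0,y0,x1,y1,w,h:cv2.resize(i[y0:y1,x0:x1,::-1],(w,h),interpolation=cv2.INTER_CUBIC)
o=np.zeros((600,800,3),np.uint8)
p=proj(c,(.4,.26,.03)).astype(int);print(p)
o[:384,:]=np.hstack([cv2.resize(c["pixels"][:,:,::-1],(400,384)),z(s["pixels"],180,110,310,235,400,384)])
o[384:600,:400]=z(t["pixels"],80,145,260,245,400,216); o[384:600,400:]=np.hstack([z(t0,235,145,275,189,200,216),z(t["pixels"],235,145,275,189,200,216)])
cv2.imwrite("pics/final.png",o)
bk=lambda im:blobs(dict(pixels=im),(0,0,0),(180,255,45),(245,152,265,172))[0]
print("black",bk(t0),bk(t["pixels"]))
E
```

```text
29.8 [0.43435969 0.25587568 0.28249888] 0.05147684233550157
bottle [258.  99.] [205. 126.]
gold [294. 147.] [223. 129.]
roll [223. 158.] [222. 155.]
silver side [256. 158.]
[246 142]
black [(37, [253.2, 161.4], [251, 158, 6, 8])] [(37, [253.2, 161.4], [251, 158, 6, 8])]
```

View pics/final.png

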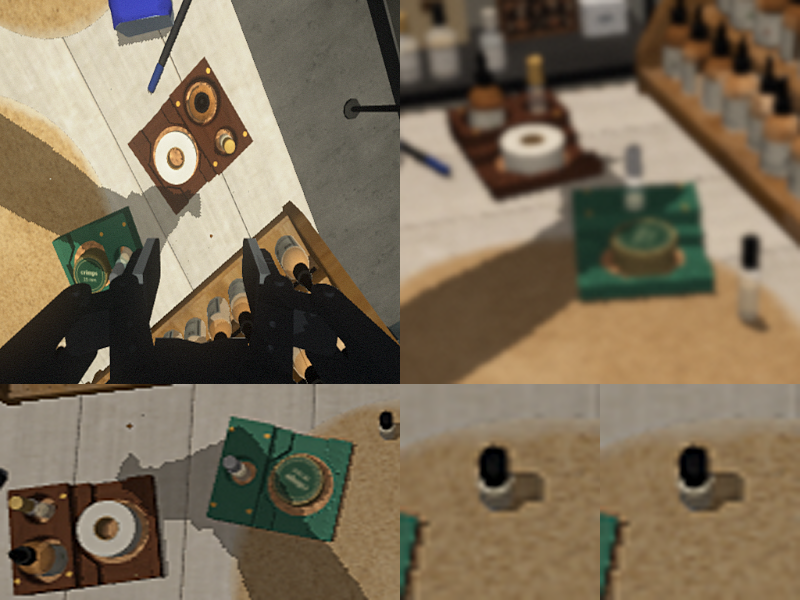

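The final picture shows all five parts seated and upright, and the black atomiser unmoved (same cap pixels). Handing in.

```bash
python3 -c "
from workcell import bot
print(bot.job_done())"
```

```text
the job is handed in; nothing more can be done
None
```

Both kits are made up and the job was handed in at about 30 s of the 134 s allowed. No verdict was reported.

- **Dark tray:** the label roll is in the bay, and the gold atomiser and the dropper bottle are in their holes.
- **Green tray:** the tin is in the bay and the silver atomiser is in its hole.

**Last checks:** the wrist, side and top views showed the roll and tin lying flat in their bays, and the three standing parts upright in their holes. I measured the roll about 3 mm from its bay centre. The tin and silver atomiser looked within 2–3 mm of centre. The black atomiser's cap was at exactly the same top-camera pixels as at the start. The gripper was clear of everything.

**Disagreements:**
- The top camera's first bottle position was about 8 mm short in x against the wrist camera. I corrected it before the grasp.
- During each grasp the arm read about 2 mm higher than commanded, with about 7 N on the wrist. I allowed for the height difference when placing.
- Final part heights and tilts were judged by eye from the pictures, not measured.

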